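# Seat the kerfed bar in the corner stop

### The arm

A 6-joint arm with a two-finger parallel gripper is mounted at the origin on a cart in front of the work surface, level with it; the furniture and walls round the work are solid. World frame = base frame: x ahead of the robot, y to its left, z up, the work surface at z = 0. Lengths are in m, angles in rad, forces in N, time in s.
With the tool pointing down it reaches from about 0.2 to 0.875 m from the base axis. Payload 3.4 kg.
Tool frame: the origin (TCP) lies between the finger pads; the fingertips stand 25 mm ahead of it and the grasp point (between the pads) lies 6 mm ahead of it (r.nose_length is the z of the fingertips in the tool frame, in m); z points along the fingers, x is the direction in which the jaws open and shut, and the axes are right-handed (so a half turn about z gives the same grasp; the last joint's range is limited). The gripper opens to 94 mm and grips with 3 to 60 N. Pads are 16 mm wide; open, the fingers measure 119 mm over their backs; the gripper's body (75 mm by 177 mm) begins 78 mm behind the grasp point.
Start: joints at [0.987, 0.276, 1.505, -0, 1.361, -0.121], TCP at [0.257, 0.515, 0.23] pointing down, gripper open.
Joint ranges: [-2.89, 2.89], [-0.75, 2.08], [0.22, 2.7], [-1.18, 4.32], [0.11, 2.71], [-2.7, 2.7]. Speed limits (rad/s): [2.57, 2.57, 3.14, 3.14, 3.14, 3.14].

### API

Orientations are given as a unit quaternion [w, x, y, z].
In Python, from plant import r, gripper_to, inverse_kinematics, vision, models, telemetry gives the robot as it stands. Calls block until the motion is done:
- r.move_to(position, orientation): joint-space move of the TCP to a pose.
- r.move_l(position, rot=None, vel=0.15, guard=None): straight line of the TCP; rot=None keeps the orientation; vel is the mean speed in m/s. With guard (N) it stops when the force on the tool has changed by that much, and returns True; else False.
- r.movej(angles): joint-space move.
- gripper_to(opening, f_grip=None): finger opening in m; f_grip is the grip in N (None keeps the last); returns when the fingers have stopped.
- r.hold(seconds).
- inverse_kinematics(position, orientation): joint angles nearest the present ones, or None.
- vision.snapshot(name): name is "side" or "top"; returns the picture (384x512x3 uint8, red, green, blue); there is no depth.
- vision.get_calibration(name): a dict with "fx", "fy", "cx", "cy" (pixels), "D" ([k1, k2, p1, p2, k3] as OpenCV has them; the pictures are not rectified), "position" and "orientation" of the camera in the world. Camera axes: x right, y down, z forward; pixel columns grow to the right and rows downward; lengths in m; the calibration is good to about 2 mm. A picture is of the moment at which its call begins. get_calibration takes no time and is no camera call.
A pose or a line that the arm cannot do raises r.PlanningError and nothing moves.
- r.sign_off(): hands the job in, once; it reports no verdict.
Trained networks look in the newest picture that a camera, given by its name, has taken for a name from the list of things; names that differ only in an ending like _2 or _b are one class to them, and where a whole thing is asked for, a point or a joint stands for the part that bears it (a point fixed in the world has none). Each returns a list of dicts, best first, with "score" (0 to 1); they miss things now and then, are a little off and sometimes report something else, mostly with a low value. They report only what shows in the picture. A call takes as long as a camera call. They do not tell look-alikes from the thing itself.
- models.boxes_of(thing, camera): "at" ([x, y, z] in m, in world coordinates, good to about 4 mm: the middle of the surface that is visible of it).
- models.regions_of(thing, camera): "pixels" (384x512 bool, what is visible of it).
- models.mark_of(thing, camera): "at" ([x, y, z] in m, in world coordinates, good to about 4 mm: a listed point, or the origin of a listed thing).
Readings, each from a call of its own:
- telemetry.current_t(): time.
- telemetry.current_joints(): joint angles.
- telemetry.current_dq(): joint speeds.
- telemetry.current_joint_efforts(): joint torques, N m.
- telemetry.current_ee_pos(): TCP position.
- telemetry.current_tool_rot(): TCP orientation.
- telemetry.current_wrist_force(): force on the tool from outside, world axes, zero at the start.
- telemetry.current_torque(): the same for the moment, N m.
- telemetry.current_opening(): finger opening in m.
Only numpy, scipy, OpenCV 4.12 (cv2) and the standard library are available. Lean on these libraries where they do the work, as an engineer would, in place of code of your own. Each camera call takes 0.05 s, during which the arm holds its last target.

### The job

Slide the sawn bar with the fret kerfs along the bench into the corner that the long fence makes with the screwed-down stop block, so that its long side lies flat against the fence and its end butts against the stop block, ready for marking out. Only push it with the fingers: nothing may be pinched, lifted or tipped. Leave the loose off-cut at the other end of the fence and the other things where they are, and finish with the hand clear.

Things in the scene. Friction and masses are not known exactly. Their poses are not given: they have to be found in the camera images.
- kerf_bar: The work: a plain straight bar of pale wood with a row of thin saw kerfs, loose, lying flat on the bench, about 0.17 to 0.35 kg, 230 mm long (its y), 45 mm wide (its x), 40 mm high. Origin at the centre of its underside; z up. It starts on the robot's side of the fence, 50 to 85 mm of clear bench between its middle and the fence, up to 0.25 rad out of parallel, its end about 75 to 115 mm short of the stop block.
- fence: Long straight strip of pale wood fixed to the bench across the robot's view, 500 mm long (its y), 30 mm deep, 28 mm high, three screw heads on top. Origin at bench level in the middle of its front face, the face towards the robot; its x points away from the robot, into the strip, so the bench in front of it is at negative x. Turned up to 0.15 rad from start to start.
- stop_block: Block of the fence's pale wood, fixed to the bench square to the fence's front face at its left or right end (which end varies), 75 mm long (its x, away from the fence), 30 mm wide (its y, along the fence), 34 mm high, two screw heads on top. Origin at the centre of its underside, 225 mm along the fence from the middle and 40 mm in front of it; axes parallel to the fence's. Its inner face, the one that faces the middle of the fence, is where the end of the bar goes.
- offcut_2: Bystander: loose reddish-brown wooden off-cut without screws, 75 mm long, 30 mm wide, 22 mm high, lying where the stop block would be but at the other end of the fence: origin at the centre of its underside, 225 mm along the fence from the middle. Its y is its long direction and points across the fence.
- glue_bottle: Bystander: standing glue bottle with a red spout, 58 mm diameter, 164 mm high, at the right edge of the bench. Origin at the centre of its underside.
- marker: Bystander: marker pen lying on the right edge of the bench, 135 mm long (its y), 16 mm thick. Origin at the centre of its underside.
- spring_clamp_3: Bystander: metal spring clamp with orange tips lying at the left front, 85 x 137 mm, 18 mm high. Origin at the centre of its underside.
Not all that is in view belongs to the job. What is shaped like the stop_block but blue is not meant.

How it is judged:
At the end, for the whole second after the job is handed in: The bar rests flat on the bench, its long side within 4 mm of the fence's front face and parallel to it within 0.025 rad, its end within 4 mm of the stop block's inner face, at rest (x of kerf_bar in the frame of fence between -0.0265 and -0.0185 m and angle between the y axis of kerf_bar and the y axis of fence, either way round below 0.025 rad and (y of kerf_bar in the frame of stop_block between -0.134 and -0.126 m or y of kerf_bar in the frame of stop_block between 0.126 and 0.134 m) and height (world z) of kerf_bar below 0.004 m and angle between kerf_bar's own z axis and vertical below 0.03 rad and linear speed of kerf_bar below 0.01 m/s); the robot touches nothing.
It fails at once if the bar is lifted off the bench or tipped (height (world z) of kerf_bar above 0.01 m or angle between kerf_bar's own z axis and vertical above 0.2 rad).
It fails at once if the bar is taken between the fingers (x of the grasp point in the frame of kerf_bar between -0.015 and 0.015 m and y of the grasp point in the frame of kerf_bar between -0.108 and 0.108 m and z of the grasp point in the frame of kerf_bar below 0.05 m).
It fails at once if the loose off-cut is moved more than 15 mm, lifted or knocked over (distance of offcut_2 from where it was at the start of the episode above 0.015 m or angle between offcut_2's own z axis and vertical above 0.3 rad).
It fails at once if the glue bottle, marker pen or spring clamp is moved more than 15 mm, lifted or knocked over (distance of any of glue_bottle, marker, spring_clamp_3 from where it was at the start of the episode above 0.015 m or angle between any of glue_bottle, marker, spring_clamp_3's own z axis and vertical above 0.3 rad).
It also fails if it takes over 42 s, if anything falls off the work surface, if the arm or the gripper's body presses on something with over 40 N, if the wrist force passes 120 N, or if a joint passes its speed limit or range.

## Working session

There is one attempt and no reset: what is moved stays moved. The work goes in short steps, each a Python script; the robot and the scene stay as the last script left them, time stands still between calls to the robot, and variables do not carry over. Pictures are saved under pics/ and viewed, and the job is handed in when it is done.

```bash
mkdir -p pics; ls; python3 - <<'E'
from plant import r, vision, models, telemetry
import cv2
for n in("top","side"):
    im=vision.snapshot(n); cv2.imwrite(f"pics/{n}0.png",im[:,:,::-1])
    c=vision.get_calibration(n); print(n,{k:(v if isinstance(v,float) else [round(float(x),4) for x in v] if hasattr(v,'__len__') else v) for k,v in c.items()})
    for t in ("kerf_bar","fence","stop_block","offcut_2","glue_bottle","marker","spring_clamp_3"):
        print(t,[( [round(float(x),3) for x in d["at"]],round(float(d["score"]),2)) for d in models.mark_of(t,n)])
print(telemetry.current_t(),r.nose_length)
E
```

```text
pics
top {'fx': 448.76474032555393, 'fy': 448.76474032555393, 'cx': 251.07043049299247, 'cy': 183.6937446945908, 'D': [-0.1494, 0.0, 0.0, 0.0, 0.0], 'position': [0.273, 0.004, 1.5268], 'orientation': [-0.0638, 0.7131, -0.6951, 0.0656]}
kerf_bar [([0.539, -0.03, -0.001], 0.86)]
fence [([0.619, -0.018, -0.002], 0.56)]
stop_block [([0.553, 0.203, -0.001], 0.76), ([0.398, 0.097, -0.002], 0.59)]
offcut_2 [([0.61, -0.246, 0.002], 0.75)]
glue_bottle [([0.516, -0.365, 0.0], 0.67)]
marker [([0.652, -0.378, 0.003], 0.52), ([0.518, -0.367, -0.0], 0.4)]
spring_clamp_3 [([0.436, 0.354, -0.002], 0.81)]
side {'fx': 360.50127713006225, 'fy': 360.50127713006225, 'cx': 257.88869740541037, 'cy': 190.0395759328076, 'D': [0.0088, 0.0, 0.0, 0.0, 0.0], 'position': [0.3438, -0.9778, 0.425], 'orientation': [-0.5619, 0.8221, -0.0694, 0.0595]}
kerf_bar [([0.535, -0.032, 0.002], 0.92)]
fence [([0.622, -0.018, 0.001], 0.73)]
stop_block [([0.396, 0.1, 0.003], 0.78), ([0.551, 0.199, -0.001], 0.57)]
offcut_2 [([0.607, -0.247, 0.001], 0.94)]
glue_bottle [([0.514, -0.373, 0.003], 0.71), ([0.438, 0.354, -0.003], 0.45)]
marker [([0.65, -0.381, 0.0], 0.67)]
spring_clamp_3 [([0.438, 0.35, -0.0], 0.54)]
0.8 0.025
```

View pics/top0.png

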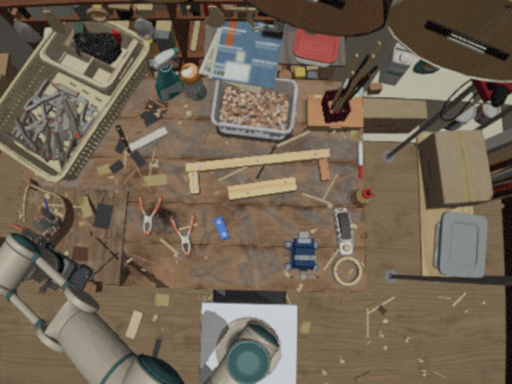

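View pics/side0.png

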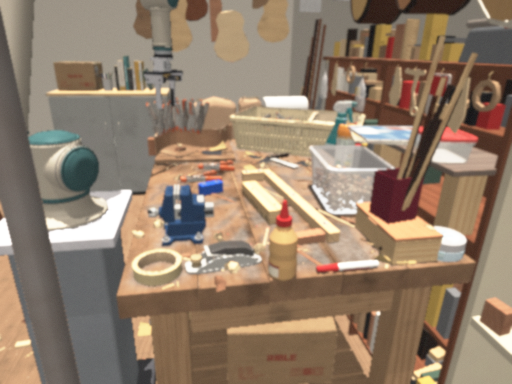

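Top view: the fence runs from (187,167) to (330,153), the pale stop block is at its left end (193,182) and the reddish off-cut at its right end (325,170). The bar spans (228,192) to (296,184). The blue look-alike at (221,228), about (0.397, 0.098), is ignored. Next I fit the edges.

```bash
cat > h.py <<'E'
from plant import r, gripper_to, inverse_kinematics, vision, models, telemetry
import cv2, numpy as np
from scipy.spatial.transform import Rotation as R
def toworld(px,cam,z):
    c=vision.get_calibration(cam); K=np.array([[c['fx'],0,c['cx']],[0,c['fy'],c['cy']],[0,0,1]])
    n=cv2.undistortPoints(np.array(px,float).reshape(-1,1,2),K,np.array(c['D'])).reshape(-1,2)
    q=c['orientation']; M=R.from_quat([q[1],q[2],q[3],q[0]]).as_matrix()
    d=np.c_[n,np.ones(len(n))]@M.T; p=np.array(c['position'])
    return p+d*((z-p[2])/d[:,2])[:,None]
def quat(a): # tool down, jaw axis (tool x) at world angle a
    M=np.array([[np.cos(a),np.sin(a),0],[np.sin(a),-np.cos(a),0],[0,0,-1]]).T
    M=np.column_stack([[np.cos(a),np.sin(a),0],[np.sin(a),-np.cos(a),0],[0,0,-1]])
    q=R.from_matrix(M).as_quat(); return [q[3],q[0],q[1],q[2]]
H=dict(kerf_bar=.04,fence=.028,stop_block=.034,offcut_2=.022)
def rects(cam="top",things=("kerf_bar","fence","stop_block","offcut_2"),tag=""):
    im=vision.snapshot(cam); ov=im.copy(); out={}
    for t in things:
        for d in models.regions_of(t,cam)[:2]:
            m=d["pixels"]; 
            if m.sum()<20: continue
            ov[m]=(ov[m]*.5+np.array([255,0,0])*.5).astype(np.uint8)
            ys,xs=np.nonzero(m)
            w=toworld(np.c_[xs,ys],cam,H[t])[:,:2]
            c=w.mean(0); u=np.linalg.svd(w-c,full_matrices=False)[2][0]
            if u[1]<0:u=-u
            v=np.array([u[1],-u[0]]); a=(w-c)@u;b=(w-c)@v
            print(t,round(float(d["score"]),2),"n",m.sum(),"c",c.round(4),"ang",round(float(np.arctan2(-u[0],u[1])),4),"L",np.ptp(a).round(4),"W",np.ptp(b).round(4))
            out.setdefault(t,[]).append((c,u,m))
    cv2.imwrite(f"pics/{cam}_{tag}.png",cv2.resize(ov[130:260,150:390],None,fx=3,fy=3,interpolation=cv2.INTER_CUBIC)[:,:,::-1])
    return out
E
python3 - <<'E'
from h import *
rects(tag="m1")
for t in ("kerf_bar","stop_block"):
    pass
print(telemetry.current_tool_rot(), quat(np.pi/2+.125))
# two-view height check of the bar & stop from visible middles
for c in("top","side"):
    if c=="side": vision.snapshot(c)
    for t in ("kerf_bar","stop_block","fence"):
        print(c,t,[(np.round(d["at"],3).tolist(),round(float(d["score"]),2)) for d in models.boxes_of(t,c)[:2]])
f=.125
for a in (np.pi/2+f,-np.pi/2+f,f,f+np.pi):
  for p in ([.45,-.03,.033],[.57,-.03,.033],[.56,-.18,.033],[.58,-.06,.033],[.56,-.18,.15]):
    q=inverse_kinematics(p,quat(a)); print(round(a,2),p,None if q is None else np.round(q,2))
E
```

```text
kerf_bar 0.73 n 208 c [ 0.6057 -0.24  ] ang -1.4805 L 0.0768 W 0.0333
kerf_bar 0.64 n 985 c [ 0.5334 -0.0314] ang 0.1682 L 0.2316 W 0.053
fence 0.87 n 1561 c [ 0.633  -0.0179] ang 0.1351 L 0.5 W 0.0432
stop_block 0.63 n 205 c [0.3975 0.098 ] ang -1.1772 L 0.077 W 0.0311
stop_block 0.46 n 222 c [0.5484 0.1968] ang -1.441 L 0.0798 W 0.0331
offcut_2 0.69 n 208 c [ 0.6091 -0.2436] ang -1.4577 L 0.078 W 0.0335
[-5.42072664e-05  8.50414070e-01  5.26113963e-01  6.64488683e-05] [np.float64(0.0), np.float64(0.6615607555677604), np.float64(0.7498915699570263), np.float64(0.0)]
top kerf_bar [([0.533, -0.034, 0.04], 0.73)]
top stop_block [([0.549, 0.196, 0.034], 0.54), ([0.399, 0.098, 0.034], 0.47)]
top fence [([0.63, -0.016, 0.029], 0.68)]
side kerf_bar [([0.528, -0.068, 0.041], 0.69)]
side stop_block [([0.397, 0.088, 0.024], 0.84), ([0.546, 0.187, 0.02], 0.47)]
side fence [([0.637, -0.102, 0.031], 0.78), ([0.548, 0.187, 0.024], 0.45)]
1.7 [0.45, -0.03, 0.033] [-0.22  0.3   2.05 -0.    0.79 -1.92]
1.7 [0.57, -0.03, 0.033] [-0.17  0.45  1.79 -0.    0.91 -1.87]
1.7 [0.56, -0.18, 0.033] [-0.43  0.
[... 315 characters left out ...]
3  0.47  1.75 -0.    0.93  1.02]
-1.45 [0.58, -0.06, 0.033] [-0.22  0.46  1.76 -0.    0.92  1.22]
-1.45 [0.56, -0.18, 0.15] [-0.43  0.35  1.6  -0.    1.19  1.02]
0.12 [0.45, -0.03, 0.033] [-0.22  0.3   2.05 -0.    0.79 -0.35]
0.12 [0.57, -0.03, 0.033] [-0.17  0.45  1.79 -0.    0.91 -0.3 ]
0.12 [0.56, -0.18, 0.033] [-0.43  0.47  1.75 -0.    0.93 -0.55]
0.12 [0.58, -0.06, 0.033] [-0.22  0.46  1.76 -0.    0.92 -0.35]
0.12 [0.56, -0.18, 0.15] [-0.43  0.35  1.6  -0.    1.19 -0.55]
3.27 [0.45, -0.03, 0.033] None
3.27 [0.57, -0.03, 0.033] None
3.27 [0.56, -0.18, 0.033] [-0.43  0.47  1.75 -0.    0.93  2.59]
3.27 [0.58, -0.06, 0.033] None
3.27 [0.56, -0.18, 0.15] [-0.43  0.35  1.6  -0.    1.19  2.59]
```

View pics/top_m1.png

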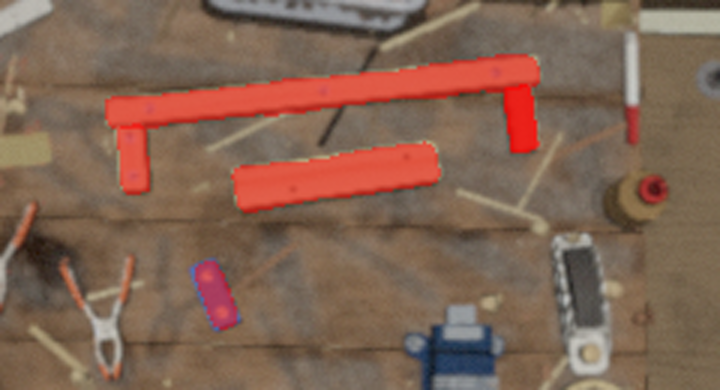

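Everything agrees. The fence front is at about (0.618, -0.019), turned 0.135 rad, and the stop block is at +y. The two-view heights are bar 0.040–0.041 and fence about 0.03. In the fence frame the bar is at (-0.083, 0.000) and the target is (-0.0225, +0.095). First I push sideways with the open fingers.

```bash
cat >> h.py <<'E'
F=.135; n=np.array([np.cos(F),np.sin(F)]); u=np.array([-np.sin(F),np.cos(F)]); O=np.array([.618,-.020])
def P(x,y,z): p=O+x*n+y*u; return [float(p[0]),float(p[1]),z]
def inF(p): d=np.array(p)[:2]-O; return (d@n).round(4),(d@u).round(4)
QS=quat(-np.pi/2+F); QE=quat(F)
def st(): print("t",round(telemetry.current_t(),2),"F",inF(telemetry.current_ee_pos()),"z",round(telemetry.current_ee_pos()[2],4),"f",np.round(telemetry.current_wrist_force(),1),"open",round(telemetry.current_opening(),3))
def bar(tag):
    o=rects(things=("kerf_bar",),tag=tag)
    for c,uu,m in o.get("kerf_bar",[]): print("  bar in F",inF(c),"dang",round(float(np.arctan2(-uu[0],uu[1])-F),4))
E
python3 - <<'E'
from h import *
r.move_to(P(-.148,0,.12),QS); st()
r.move_l(P(-.148,0,.035),vel=.12); st()
print(r.move_l(P(-.075,0,.035),vel=.05,guard=10)); st()
print(r.move_l(P(-.044,0,.035),vel=.02,guard=8)); st()
r.move_l(P(-.09,0,.035),vel=.1); r.move_l(P(-.12,0,.10),vel=.15)
bar("p1"); st()
E
```

```text
t 3.57 F (np.float64(-0.1476), np.float64(0.0005)) z 0.1202 f [-0.1 -0.  -0.1] open 0.094
t 4.42 F (np.float64(-0.1474), np.float64(-0.0001)) z 0.0354 f [-0.2  0.   1.1] open 0.094
False
t 6.03 F (np.float64(-0.0748), np.float64(-0.0001)) z 0.0352 f [ 0.4 -0.  -1.1] open 0.094
True
t 7.13 F (np.float64(-0.0526), np.float64(0.0002)) z 0.0345 f [ 0.6  0.  -0.1] open 0.094
kerf_bar 0.71 n 202 c [0.5839 0.0641] ang 1.3467 L 0.0594 W 0.0515
  bar in F (np.float64(-0.0225), np.float64(0.0879)) dang 1.2117
t 8.37 F (np.float64(-0.1201), np.float64(0.0002)) z 0.0991 f [-0.1  0.3  0. ] open 0.094
```

The fingers stopped at x = -0.0526, and bar against fence predicts -0.053. The hand blocks the top view, so I'll check the bar from the next position. Now the end push.

```bash
python3 - <<'E'
from h import *
gripper_to(.008)
r.move_to(P(-.0225,-.155,.12),QE); st()
bar("p2")
r.move_l(P(-.0225,-.155,.035),vel=.12); st()
print(r.move_l(P(-.0225,-.055,.035),vel=.05,guard=12)); st()
E
```

```text
t 11.26 F (np.float64(-0.0227), np.float64(-0.1546)) z 0.1199 f [ 0.4 -0.2 -0.4] open 0.008
kerf_bar 0.93 n 803 c [ 0.5938 -0.0078] ang 0.1516 L 0.1936 W 0.0543
  bar in F (np.float64(-0.0223), np.float64(0.0153)) dang 0.0166
t 12.22 F (np.float64(-0.0219), np.float64(-0.1553)) z 0.0356 f [0.4 0.2 0.3] open 0.008
False
t 14.37 F (np.float64(-0.0225), np.float64(-0.0551)) z 0.035 f [-0.1 -0.  -0.9] open 0.008
```

View pics/top_p2.png

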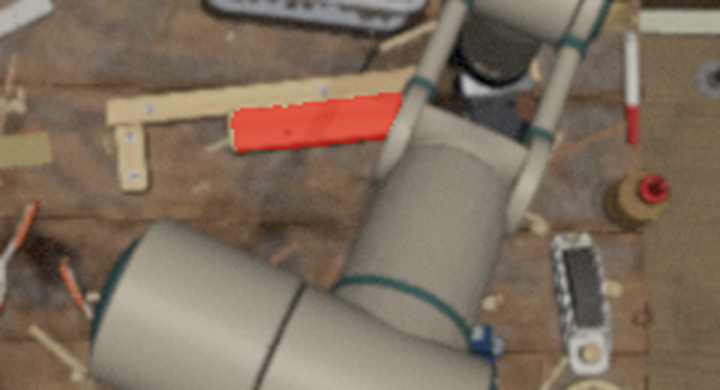

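The bar lies against the fence, with its right end partly hidden by the arm. Next I run the guarded push to the stop block, then press it sideways again.

```bash
python3 - <<'E'
from h import *
print(r.move_l(P(-.0225,-.018,.035),vel=.025,guard=8)); st()
r.move_l(P(-.0225,-.06,.035),vel=.1); r.move_l(P(-.0225,-.08,.12),vel=.15)
bar("p3")
E
```

```text
True
t 15.43 F (np.float64(-0.0225), np.float64(-0.0282)) z 0.0349 f [-0.1 -1.1  0.2] open 0.008
kerf_bar 0.89 n 864 c [0.58  0.089] ang 0.1482 L 0.1988 W 0.0542
  bar in F (np.float64(-0.023), np.float64(0.1131)) dang 0.0132
```

View pics/top_p3.png

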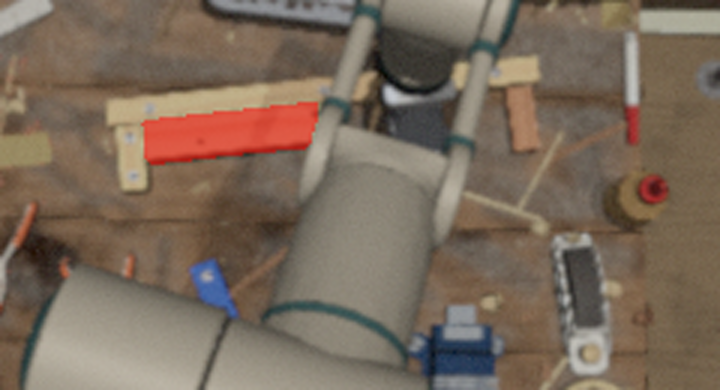

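The bar is butted on the stop block: contact came at -0.0282, predicted -0.028. Now a sideways seating press, then clear the hand and check.

```bash
python3 - <<'E'
from h import *
r.move_l(P(-.0225,-.08,.15),vel=.2)
r.move_to(P(-.085,.093,.13),QS); gripper_to(.094)
r.move_l(P(-.085,.093,.035),vel=.12); st()
print(r.move_l(P(-.044,.093,.035),vel=.025,guard=8)); st()
r.move_l(P(-.08,.093,.035),vel=.1); r.move_l(P(-.1,.093,.15),vel=.2)
r.move_to([.28,.45,.23],QS); st()
rects(tag="p4"); bar("p5")
vision.snapshot("side")
for c in("top","side"):
    print(c,{t:[np.round(d["at"],3).tolist() for d in models.mark_of(t,c)[:2]] for t in ("kerf_bar","offcut_2","glue_bottle","marker","spring_clamp_3")})
im=vision.snapshot("top"); cv2.imwrite("pics/fin.png",cv2.resize(im[130:260,150:390],None,fx=3,fy=3,interpolation=cv2.INTER_CUBIC)[:,:,::-1])
st()
E
```

```text
t 20.93 F (np.float64(-0.0844), np.float64(0.0929)) z 0.0355 f [0.4 0.3 0.7] open 0.094
True
t 22.2 F (np.float64(-0.0524), np.float64(0.0932)) z 0.0343 f [ 1.4 -0.7  1.1] open 0.094
t 25.03 F (np.float64(-0.2711), np.float64(0.5105)) z 0.2296 f [ 1.2  0.2 -0. ] open 0.094
kerf_bar 0.63 n 1016 c [0.582  0.0705] ang 0.1395 L 0.2303 W 0.055
fence 0.58 n 1367 c [ 0.6364 -0.025 ] ang 0.1272 L 0.5007 W 0.04
stop_block 0.68 n 191 c [0.3963 0.0974] ang -1.1088 L 0.0752 W 0.0299
stop_block 0.51 n 216 c [0.547 0.198] ang -1.4171 L 0.0798 W 0.0356
offcut_2 0.57 n 240 c [ 0.6115 -0.2435] ang -1.4608 L 0.0816 W 0.0395
offcut_2 0.52 n 1171 c [ 0.6369 -0.019 ] ang 0.1259 L 0.4978 W 0.0347
kerf_bar 0.92 n 1044 c [0.5823 0.0719] ang 0.1359 L 0.2307 W 0.0564
  bar in F (np.float64(-0.023), np.float64(0.0959)) dang 0.0009
top {'kerf_bar': [[0.59, 0.074, 0.0]], 'offcut_2': [[0.607, -0.25, 0.003]], 'glue_bottle': [[0.514, -0.365, 0.0]], 'marker': [[0.654, -0.374, 0.002]], 'spring_clamp_3': [[0.441, 0.352, -0.006]]}
side {'kerf_bar': [[0.583, 0.072, 0.002]], 'offcut_2': [[0.61, -0.242, -0.002]], 'glue_bottle': [[0.512, -0.368, 0.001], [0.622, -0.019, 0.002]], 'marker': [[0.652, -0.378, 0.0]], 'spring_clamp_3': [[0.438, 0.353, -0.003]]}
t 25.98 F (np.float64(-0.2717), np.float64(0.5112)) z 0.23 f [-0.1  0.4 -0.5] open 0.094
```

View pics/fin.png

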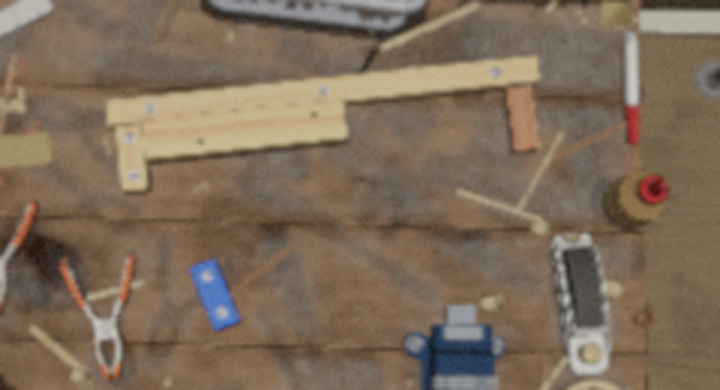

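The picture shows the bar flush with the fence and its left end on the stop block at about (147,145). No gap is visible and the bystanders haven't moved, so I'm handing in.

```bash
python3 -c "
from plant import r
r.sign_off()"
```

```text
the job is handed in; nothing more can be done
```

The bar is in the corner, with its long side against the fence and its end against the stop block, and I handed the job in at about 26 s of the 42 s allowed. I used pushes only: sideways with the open fingers, along the fence with the nearly closed fingers, then a light sideways press to seat it.

- **Contact:** all three pushes stopped on the force guard within about 1 mm of the predicted spot. Against the fence they stopped at -0.0526 and -0.0524 (predicted -0.053). Against the stop block it was -0.0282 (predicted -0.028).
- **Bar position:** the top camera put the bar at (-0.023, 0.096) m in the fence frame, against a target of (-0.0225, 0.095). No gap shows in the final picture.
- **Angle:** the measurements differ slightly. The fence read 0.127 rad at the end and 0.135 rad at the start, and the bar read 0.136–0.140 rad. That puts them parallel within about 0.013 rad, where 0.025 is allowed.
- **One outlier:** the last top-camera reading for the bar's origin was about 7 mm off in x. The side camera and the fitted outline both disagreed with it, so I discarded it.
- **Everything else:** the off-cut, bottle, marker and clamp read within network noise of their starting places, and the hand is clear.

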